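# Reset the tripped kiln relay

## Robot

A 7-joint arm with a two-finger parallel gripper is mounted at the origin on the work surface. World frame = base frame: x ahead of the robot, y to its left, z up, the work surface at z = 0. Lengths are in m, angles in rad, forces in N, time in s.
With the tool pointing down it reaches from about 0.4 to 0.85 m from the base axis. Payload 4.5 kg.
Tool frame: the origin (TCP) lies on the centre line of the jaws, within the pads' length; the fingertips stand ahead of it and the grasp point (between the pads) lies 6 mm ahead of it (r.tcp_to_tips is the x of the fingertips in the tool frame, in m); x points along the fingers, y is the direction in which the jaws open and shut, and the axes are right-handed (so a half turn about x gives the same grasp; the last joint's range is limited). The gripper opens to 88 mm and grips with 3 to 60 N. Pads are 18 mm wide; open, the fingers measure 123 mm over their backs; the gripper's body (75 mm by 187 mm) begins 45 mm behind the grasp point.
Start: joints at [1.221, 0.689, -0.195, 1.565, 0.157, 0.902, -0.215], TCP at [0.234, -0.58, 0.264] pointing down, gripper open.
Joint ranges: [-3.01, 3.01], [-0.46, 2.08], [-1.47, 1.51], [0.13, 2.56], [-1, 4.14], [0.04, 2.09], [-2.66, 2.66]. Speed limits (rad/s): [2.57, 2.57, 3.14, 3.14, 3.14, 3.14, 3.14].

## Interface

Orientations are given as a unit quaternion [x, y, z, w].
In Python, from plant import r gives the robot as it stands.
- The arm moves only by the tool play_rows, never from a script. Its argument "targets" is a list of rows, each a list of 3 entries, a list of its own where there are three numbers: the turn, a rotation vector about the world's x, y, z in rad, then the shift along the world's x, y, z in units of 40 mm (1.0 is 40 mm), then the closure in counts, from 0 (fully open) to 255 (shut). A call has 1 to 5 rows; each row shifts and turns the commanded pose from where the row before left it; what a row does not reach is not made up. A row lasts 1/10 s, in which the tool goes at most 50 mm and 8.59 degrees, less where a joint would pass 70% of its speed; a pose out of reach is approached as far as the arm can. A call is refused whole if a number of a shift passes 1 or a number of a turn 0.15, either way. A call with a gripper value outside its range is refused whole. The fingers move at their own pace and stop on an object; "newtons" is the grip in N (left out, the last holds). Time passes only in rows, so rows that do not move let the fingers close. It gives the time, the measured TCP pose, the force and the opening at its end, in the units of the state.
- r.get_state(): the state, without advancing time (a new reading comes with each control period).
- r.snapshot(name): name is "scene" or "top"; returns a dict with "color" (400x640x3 uint8, red, green, blue), "fx", "fy", "cx", "cy" (pixels), "cam_to_world" (4x4, takes a point from camera to world coordinates). Camera axes: x right, y up, looking along -z (the intrinsics and any distortion apply to the point x, -y, -z); pixel columns grow to the right and rows downward; lengths in m; the calibration is good to about 2 mm. A picture is of the moment at which its call begins. There is no depth.
- r.finish_job(): hands the job in, once; it reports no verdict.
The state is a dict: "clock": time; "q": joint angles; "qd": joint speeds; "joint_torque": joint torques, N m; "tool_pos": TCP position; "eef_rot": TCP orientation; "contact_force": force on the tool from outside, world axes, zero at the start; "moment": the same for the moment, N m; "opening": opening from 0.0 (shut) to 1.0 (fully open).
Only numpy, scipy, OpenCV 4.12 (cv2) and the standard library are available. Lean on these libraries where they do the work, as an engineer would, in place of code of your own. Each camera call takes 0.05 s, during which the arm holds its last target.

## Task

The kiln has cut out: one of the three white reset keys on the grey relay box is tripped, but they all look alike. Press the keys straight down, slowly and gently, one after another, until you feel one snap over and stay down; a key that stays soft is not the one, so let it come up again. Once a key has snapped, press no other key, and keep off the box itself and its red stop button throughout.

Things in the scene. Friction and masses are not known exactly. Their poses are not given: they have to be found in the camera images.
- relay_box: grey box fixed on the table, 150 (x) by 360 (y) by 60 mm high; origin: centre of its underside, z up. Three like white keys (26 mm wide caps in 40 mm steel collars) at x = -20 mm, y = -110, -30 and +50 mm of the box; key tops 78 mm above the table when up, 70 when down. Red stop button, 42 mm wide, top at 89 mm, at x = 0, y = +135 mm. Loose bowl, jar, tile and spatula lie around, up to 85 mm high.
- tripped_key (a joint): travel of the tripped key, in m: 0 up, 0.008 fully down. It may be in any of the three places; this is not told and cannot be seen. Its resistance grows from 1 N to about 4.6 N at 2.2 mm, then gives way to nothing by about 4.7 mm, from where it snaps down by itself to 8 mm and stays there.
- soft_key_1 (a joint): travel of one of the two soft keys, in m: 0 up, 0.008 fully down; its place is not told. Its resistance grows only from 1 N to 2.5 N over the whole travel, then it is hard on its stop; let go, it comes up again.
- soft_key_2 (a joint): travel of the other soft key, in m, the same as soft_key_1.

How it is judged:
At the end, for the whole second after the job is handed in: The tripped key has snapped and stays down (more than 6 mm), and both soft keys are up again (within 2 mm) (value of joint tripped_key above 0.006 m and value of joint each of soft_key_1, soft_key_2 below 0.002 m); the robot touches nothing.
It fails at once if another key is pressed (more than 3 mm) after the tripped key has snapped (value of joint tripped_key above 0.006 m and value of joint any of soft_key_1, soft_key_2 above 0.003 m).
It fails at once if a key is struck rather than pressed slowly (faster than 0.15 m/s before its snap) (velocity of joint any of soft_key_1, soft_key_2 above 0.15 m/s or (value of joint tripped_key below 0.002 m and velocity of joint tripped_key above 0.15 m/s)).
It fails at once if the robot presses on anything with more than 40 N (contact force between any of the arm, the fingers and anything else above 40 N).
It fails at once if the robot pushes on the box or its red stop button (more than 5 N) (contact force between any of the arm, the fingers and relay_box above 5 N).
It also fails if it takes over 64 s, if anything falls off the work surface, if the arm or the gripper's body presses on something with over 40 N, if the wrist force passes 120 N, or if a joint passes its speed limit or range.

## Working session

There is one attempt and no reset: what is moved stays moved. The work goes in short steps, Python scripts to look and compute and a tool call to move; the robot and the scene stay as the last step left them, time stands still between calls to the robot, and variables do not carry over. Pictures are saved under pics/ and viewed, and the job is handed in when it is done.

Besides the shell and the picture viewer there is one more tool, called after "Request:" by a JSON object that holds its "api" and its "payload", one argument or row to a line. play_rows: Moves the arm, as the interface text tells. Its arguments: {"type":"object","properties":{"targets":{"type":"array","items":{"type":"array"}},"newtons":{"type":"number"}},"required":["targets"]}

```bash
mkdir -p pics
python3 - <<'E'
from plant import r
import cv2,numpy as np,pickle
s=r.get_state()
for k,v in s.items(): print(k,np.round(v,4))
print(r.tcp_to_tips)
d={}
for n in("top","scene"):
    p=r.snapshot(n); d[n]=p
    print({k:(np.round(v,4).tolist()) for k,v in p.items() if k!="color"})
    cv2.imwrite(f"pics/{n}0.png",p["color"][:,:,::-1])
pickle.dump(d,open("snap.pkl","wb"))
E
```

```text
clock 0.0
q [ 1.2208  0.69   -0.1945  1.5663  0.1573  0.9025 -0.2151]
qd [ 0.0007 -0.001  -0.0007 -0.0012  0.0005  0.0005  0.001 ]
joint_torque [-1.00000e-03 -5.27557e+01 -1.26680e+00 -1.53427e+01 -5.25000e-02
  6.60000e-03  2.00000e-04]
tool_pos [ 0.2338 -0.579   0.2629]
eef_rot [-0.694  -0.1355  0.6943 -0.1343]
contact_force [-0.1392 -0.296  -0.1518]
moment [0.0078 0.0049 0.0296]
opening 1.0002
0.025
{'fx': 382.8286, 'fy': 382.8286, 'cx': 318.9373, 'cy': 198.7197, 'cam_to_world': [[-0.0115, 0.9812, -0.1925, 0.4212], [-0.9997, -0.015, -0.0171, 0.0162], [-0.0197, 0.1923, 0.9811, 0.6883], [0.0, 0.0, 0.0, 1.0]]}
{'fx': 437.3899, 'fy': 437.3899, 'cx': 316.4391, 'cy': 198.9459, 'cam_to_world': [[0.5993, -0.5702, 0.5619, 0.9506], [0.8004, 0.4192, -0.4284, -0.2673], [0.0087, 0.7065, 0.7077, 0.5371], [0.0, 0.0, 0.0, 1.0]]}
```

View pics/top0.png

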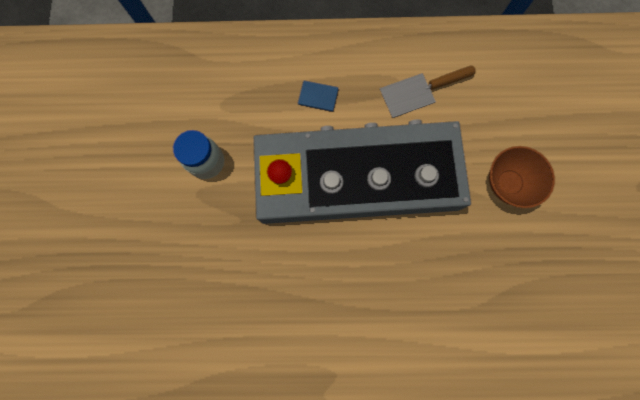

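View pics/scene0.png

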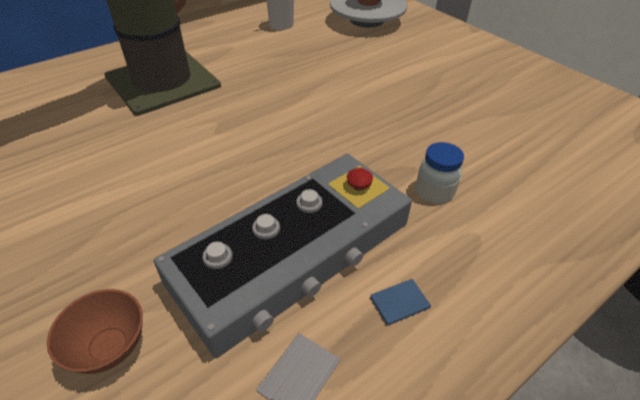

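Run:
```python
import cv2,pickle
d=pickle.load(open("snap.pkl","rb"))
a=d["top"]["color"][140:210,260:460,::-1]; cv2.imwrite("pics/c1.png",cv2.resize(a,None,fx=4,fy=4,interpolation=cv2.INTER_CUBIC))
a=d["scene"]["color"][160:280,190:390,::-1]; cv2.imwrite("pics/c2.png",cv2.resize(a,None,fx=4,fy=4,interpolation=cv2.INTER_CUBIC))
```

```text
(no output)
```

View pics/c1.png

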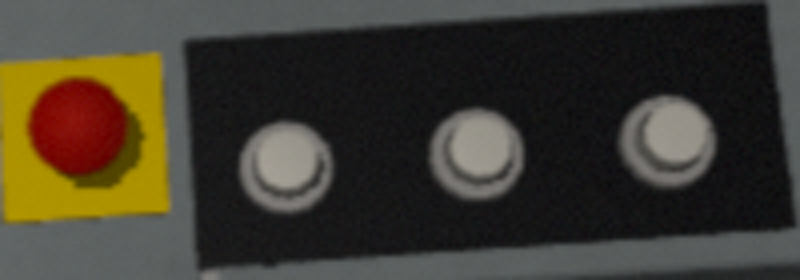

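View pics/c2.png

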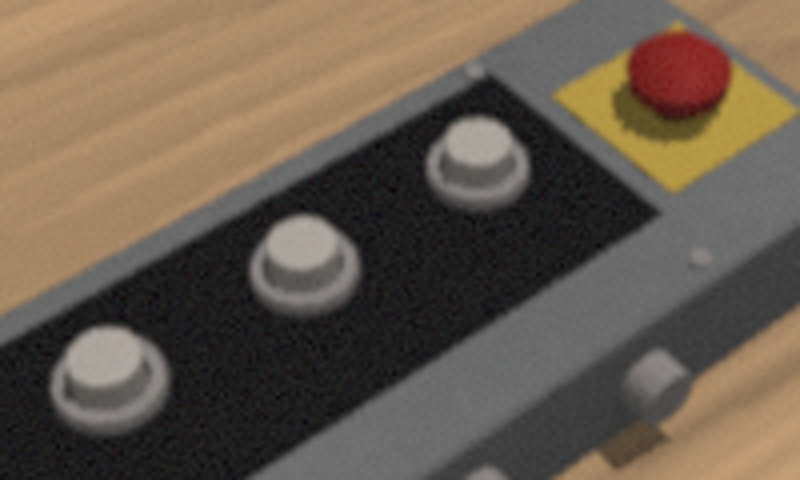

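```bash
cat > h.py <<'E'
import numpy as np
def ray(p,u,v,z):
    M=np.array(p["cam_to_world"]);d=M[:3,:3]@np.array([(u-p["cx"])/p["fx"],-(v-p["cy"])/p["fy"],-1])
    return M[:3,3]+d*(z-M[2,3])/d[2]
E
python3 - <<'E'
import pickle
from h import *
from scipy.spatial.transform import Rotation as R
d=pickle.load(open("snap.pkl","rb"))
T=[ray(d["top"],(u+.5)/4-.5+260,(v+.5)/4-.5+140,z) for u,v,z in[(288,157,.078),(480,146,.078),(673,135,.078),(78,125,.083)]]
S=[ray(d["scene"],(u+.5)/4-.5+190,(v+.5)/4-.5+160,z) for u,v,z in[(480,143,.078),(304,242,.078),(106,357,.078),(680,73,.083)]]
for a,b in zip(T,S): print(a.round(4),b.round(4))
T=np.array(T);print(np.linalg.norm(T[0]-T[1]),np.linalg.norm(T[2]-T[1]))
e=T[0]-T[2];print("yaw of box",np.arctan2(-e[0],e[1]))
from plant import r
s=r.get_state();print(R.from_quat(s["eef_rot"]).as_matrix().round(3))
E
```

```text
[0.5739 0.0057 0.078 ] [0.574  0.0069 0.078 ]
[ 0.5772 -0.073   0.078 ] [ 0.5774 -0.0726  0.078 ]
[ 0.5805 -0.1519  0.078 ] [ 0.5822 -0.1529  0.078 ]
[0.5875 0.0915 0.083 ] [0.5928 0.0888 0.083 ]
0.07875545450401854 0.07898589430085177
yaw of box 0.04239316204101375
[[-0.001  0.375 -0.927]
 [ 0.002 -0.927 -0.375]
 [-1.    -0.002  0.   ]]
```

Request:
{"api": "play_rows", "payload": {
  "targets": [
    [[0,0,0],[0.5,0.6,0],255],
    [[0,0,0],[0.7,0.9,0],255],
    [[0,0,0],[0.7,0.9,0],255],
    [[0,0,0],[0.7,0.9,0],255],
    [[0,0,0],[0.7,0.9,0],255]
  ],
  "newtons": 20
}}

```text
clock: 0.6
tool_pos: [0.3667, -0.4099, 0.2635]
eef_rot: [-0.694, -0.135, 0.694, -0.135]
contact_force: [1.2, -0.5, 0.0]
opening: 0.574
```

Request:
{"api": "play_rows", "payload": {
  "targets": [
    [[0,0,0],[0.7,0.85,0],255],
    [[0,0,0],[0.7,0.85,0],255],
    [[0,0,0],[0.7,0.85,0],255],
    [[0,0,0],[0.7,0.85,0],255],
    [[0,0,0],[0.7,0.85,0],255]
  ]
}}

```text
clock: 1.1
tool_pos: [0.5067, -0.24, 0.2635]
eef_rot: [-0.694, -0.135, 0.694, -0.135]
contact_force: [0.7, -0.3, -0.1]
opening: 0.12
```

Request:
{"api": "play_rows", "payload": {
  "targets": [
    [[0,0,0],[0.7,0.85,0],255],
    [[0,0,0],[0.7,0.85,0],255],
    [[0,0,0],[0.46,0.48,0],255],
    [[0,0,0],[0,0,0],255],
    [[0,0,0],[0,0,0],255]
  ]
}}

```text
clock: 1.6
tool_pos: [0.58, -0.1543, 0.2632]
eef_rot: [-0.693, -0.135, 0.695, -0.135]
contact_force: [-0.7, -1.1, -0.3]
opening: 0.005
```

Request:
{"api": "play_rows", "payload": {
  "targets": [
    [[0,0,0],[0.02,0.04,-0.9],255],
    [[0,0,0],[0,0,-0.9],255],
    [[0,0,0],[0,0,-0.9],255],
    [[0,0,0],[0,0,-0.7],255],
    [[0,0,0],[0,0,-0.1],255]
  ]
}}

```text
clock: 2.1
tool_pos: [0.5775, -0.1545, 0.1206]
eef_rot: [-0.692, -0.134, 0.697, -0.133]
contact_force: [-0.5, -0.8, 0.2]
opening: 0.005
```

Request:
{"api": "play_rows", "payload": {
  "targets": [
    [[0,0,0],[0,0,-0.03],255],
    [[0,0,0],[0,0,0],255],
    [[0,0,0],[0,0,0],255]
  ]
}}

```text
clock: 2.4
tool_pos: [0.5821, -0.1534, 0.1242]
eef_rot: [0.695, 0.134, -0.693, 0.135]
contact_force: [-0.1, -0.1, 1.0]
opening: 0.004
```

Run:
```python
from plant import r
import cv2
s=r.get_state();print(s["contact_force"],s["tool_pos"])
p=r.snapshot("scene")["color"][120:300,150:390,::-1]; cv2.imwrite("pics/s1.png",cv2.resize(p,None,fx=3,fy=3))
```

```text
[-0.05215682 -0.09680299  0.97201223] [ 0.58214235 -0.15337407  0.12423713]
```

View pics/s1.png

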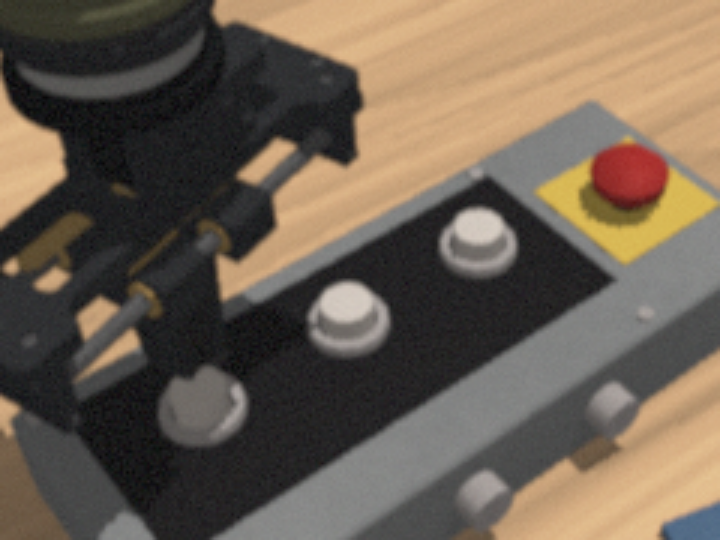

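Request:
{"api": "play_rows", "payload": {
  "targets": [
    [[0,0,0],[0,0,-0.1],255],
    [[0,0,0],[0,0,-0.1],255],
    [[0,0,0],[0,0,-0.1],255],
    [[0,0,0],[0,0,0],255],
    [[0,0,0],[0,0,0],255]
  ]
}}

```text
clock: 2.95
tool_pos: [0.5811, -0.1527, 0.1103]
eef_rot: [-0.694, -0.135, 0.694, -0.135]
contact_force: [0.6, 1.2, -0.3]
opening: 0.002
```

Request:
{"api": "play_rows", "payload": {
  "targets": [
    [[0,0,0],[0,0,0],255],
    [[0,0,0],[0,0,0],255],
    [[0,0,0],[0,0,0],255]
  ]
}}

```text
clock: 3.25
tool_pos: [0.5814, -0.1528, 0.1107]
eef_rot: [0.694, 0.135, -0.694, 0.135]
contact_force: [-0.2, 0.3, 0.2]
opening: 0.003
```

Request:
{"api": "play_rows", "payload": {
  "targets": [
    [[0,0,0],[0,0,-0.025],255],
    [[0,0,0],[0,0,-0.025],255],
    [[0,0,0],[0,0,-0.025],255],
    [[0,0,0],[0,0,-0.025],255],
    [[0,0,0],[0,0,-0.025],255]
  ]
}}

```text
clock: 3.75
tool_pos: [0.5812, -0.1527, 0.1054]
eef_rot: [-0.694, -0.135, 0.694, -0.135]
contact_force: [-0.1, -0.5, -0.2]
opening: 0.003
```

Request:
{"api": "play_rows", "payload": {
  "targets": [
    [[0,0,0],[0,0,-0.025],255],
    [[0,0,0],[0,0,-0.025],255],
    [[0,0,0],[0,0,-0.025],255],
    [[0,0,0],[0,0,0],255]
  ]
}}

```text
clock: 4.15
tool_pos: [0.5812, -0.1527, 0.1025]
eef_rot: [-0.694, -0.135, 0.694, -0.135]
contact_force: [-0.6, 0.8, 1.5]
opening: 0.006
```

Request:
{"api": "play_rows", "payload": {
  "targets": [
    [[0,0,0],[0,0,-0.025],255],
    [[0,0,0],[0,0,0],255]
  ]
}}

```text
clock: 4.35
tool_pos: [0.5813, -0.1527, 0.1015]
eef_rot: [0.694, 0.135, -0.694, 0.135]
contact_force: [-0.3, 1.3, 1.0]
opening: 0.006
```

Request:
{"api": "play_rows", "payload": {
  "targets": [
    [[0,0,0],[0,0,-0.02],255],
    [[0,0,0],[0,0,0],255],
    [[0,0,0],[0,0,0],255]
  ]
}}

```text
clock: 4.65
tool_pos: [0.5813, -0.1528, 0.1008]
eef_rot: [0.694, 0.135, -0.694, 0.135]
contact_force: [-0.8, 0.4, 1.7]
opening: 0.007
```

Request:
{"api": "play_rows", "payload": {
  "targets": [
    [[0,0,0],[0,0,-0.02],255],
    [[0,0,0],[0,0,0],255],
    [[0,0,0],[0,0,0],255]
  ]
}}

```text
clock: 4.95
tool_pos: [0.5813, -0.1527, 0.0999]
eef_rot: [-0.694, -0.135, 0.694, -0.135]
contact_force: [0.2, -0.4, 2.7]
opening: 0.003
```

Request:
{"api": "play_rows", "payload": {
  "targets": [
    [[0,0,0],[0,0,-0.02],255],
    [[0,0,0],[0,0,0],255],
    [[0,0,0],[0,0,0],255]
  ]
}}

```text
clock: 5.25
tool_pos: [0.5813, -0.1528, 0.0991]
eef_rot: [0.694, 0.135, -0.694, 0.135]
contact_force: [0.0, 0.2, 1.1]
opening: 0.004
```

Request:
{"api": "play_rows", "payload": {
  "targets": [
    [[0,0,0],[0,0,-0.02],255],
    [[0,0,0],[0,0,0],255],
    [[0,0,0],[0,0,0],255]
  ]
}}

```text
clock: 5.55
tool_pos: [0.5813, -0.1527, 0.0984]
eef_rot: [0.694, 0.135, -0.694, 0.135]
contact_force: [-0.9, -0.3, 2.0]
opening: 0.005
```

Request:
{"api": "play_rows", "payload": {
  "targets": [
    [[0,0,0],[0,0,-0.02],255],
    [[0,0,0],[0,0,-0.02],255],
    [[0,0,0],[0,0,0],255]
  ]
}}

```text
clock: 5.85
tool_pos: [0.5812, -0.1527, 0.0966]
eef_rot: [-0.694, -0.135, 0.694, -0.135]
contact_force: [-0.9, 0.6, 1.5]
opening: 0.008
```

Request:
{"api": "play_rows", "payload": {
  "targets": [
    [[0,0,0],[0,0,0],255]
  ]
}}

```text
clock: 5.95
tool_pos: [0.5813, -0.1528, 0.0967]
eef_rot: [0.694, 0.135, -0.694, 0.135]
contact_force: [-0.2, 0.4, 1.8]
opening: 0.003
```

Request:
{"api": "play_rows", "payload": {
  "targets": [
    [[0,0,0],[0,0,0],255]
  ]
}}

```text
clock: 6.05
tool_pos: [0.5813, -0.1528, 0.0968]
eef_rot: [0.694, 0.135, -0.694, 0.135]
contact_force: [-0.2, 0.7, 2.0]
opening: 0.003
```

Request:
{"api": "play_rows", "payload": {
  "targets": [
    [[0,0,0],[0,0,0],255]
  ]
}}

```text
clock: 6.15
tool_pos: [0.5813, -0.1528, 0.0968]
eef_rot: [0.694, 0.135, -0.694, 0.135]
contact_force: [-1.3, -1.0, 2.6]
opening: 0.003
```

Request:
{"api": "play_rows", "payload": {
  "targets": [
    [[0,0,0],[0,0,0.05],255],
    [[0,0,0],[0,0,0.1],255],
    [[0,0,0],[0,0,0.2],255],
    [[0,0,0],[0,0,0.4],255],
    [[0,0,0],[0,0,0.25],255]
  ]
}}

```text
clock: 6.65
tool_pos: [0.5816, -0.1528, 0.138]
eef_rot: [0.694, 0.135, -0.694, 0.135]
contact_force: [-0.4, -0.3, -0.4]
opening: 0.006
```

Request:
{"api": "play_rows", "payload": {
  "targets": [
    [[0,0,0],[0,0.6,0],255],
    [[0,0,0],[-0.05,0.7,0],255],
    [[0,0,0],[-0.05,0.7,0],255],
    [[0,0,0],[0,0,0],255],
    [[0,0,0],[0,0,0],255]
  ]
}}

```text
clock: 7.15
tool_pos: [0.5774, -0.0724, 0.1371]
eef_rot: [0.694, 0.135, -0.694, 0.136]
contact_force: [0.3, -1.1, 1.1]
opening: 0.004
```

Run:
```python
from plant import r
import cv2
s=r.get_state();print(s["contact_force"],s["tool_pos"])
p=r.snapshot("scene")["color"][120:300,150:390,::-1]; cv2.imwrite("pics/s2.png",cv2.resize(p,None,fx=3,fy=3))
```

```text
[ 0.27807982 -1.11992278  1.06670969] [ 0.57736833 -0.07243546  0.13708778]
```

View pics/s2.png

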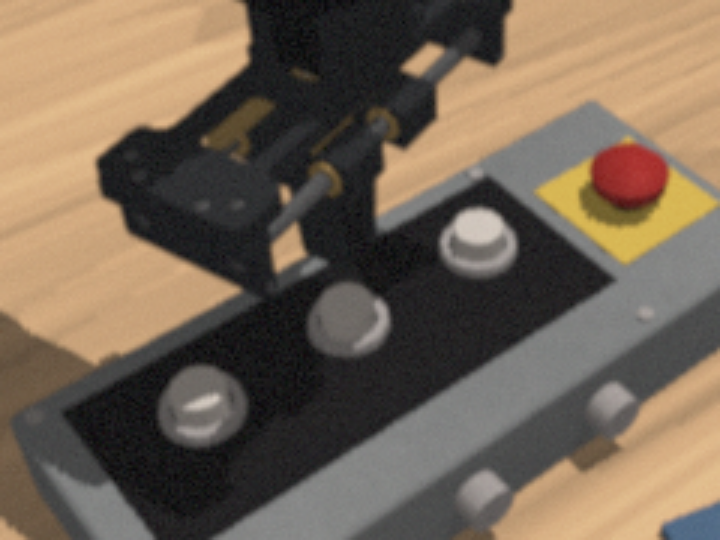

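Run:
```python
from plant import r
import cv2,pickle,numpy as np
d=pickle.load(open("snap.pkl","rb"))
p=r.snapshot("scene")["color"]
f=lambda a:cv2.resize(cv2.convertScaleAbs(a[230:280,190:245,::-1],alpha=1.3),None,fx=7,fy=7,interpolation=cv2.INTER_CUBIC)
cv2.imwrite("pics/s3.png",np.hstack([f(d["scene"]["color"]),f(p)]))
```

```text
(no output)
```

View pics/s3.png

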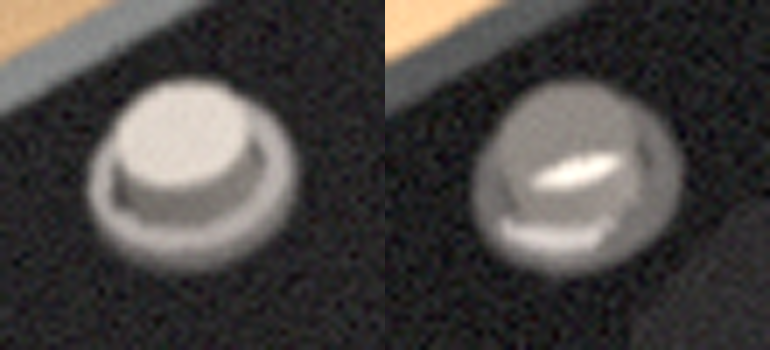

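The right-hand key sits exactly as in the first picture (cap top at y≈80 of the crop in both), so it came back up: it is soft. Next is the middle key.

Request:
{"api": "play_rows", "payload": {
  "targets": [
    [[0,0,0],[0,0,-0.3],255],
    [[0,0,0],[0,0,-0.25],255],
    [[0,0,0],[0,0,-0.1],255],
    [[0,0,0],[0,0,0],255],
    [[0,0,0],[0,0,0],255]
  ]
}}

```text
clock: 7.75
tool_pos: [0.5772, -0.0729, 0.1105]
eef_rot: [-0.694, -0.135, 0.694, -0.135]
contact_force: [0.5, -0.4, 0.1]
opening: 0.004
```

Request:
{"api": "play_rows", "payload": {
  "targets": [
    [[0,0,0],[0,0,-0.025],255],
    [[0,0,0],[0,0,-0.025],255],
    [[0,0,0],[0,0,-0.025],255],
    [[0,0,0],[0,0,-0.025],255],
    [[0,0,0],[0,0,0],255]
  ]
}}

```text
clock: 8.25
tool_pos: [0.5772, -0.0727, 0.1067]
eef_rot: [-0.694, -0.135, 0.694, -0.135]
contact_force: [-1.0, -0.3, -0.2]
opening: 0.005
```

Request:
{"api": "play_rows", "payload": {
  "targets": [
    [[0,0,0],[0,0,-0.025],255],
    [[0,0,0],[0,0,-0.025],255],
    [[0,0,0],[0,0,0],255]
  ]
}}

```text
clock: 8.55
tool_pos: [0.5772, -0.0727, 0.1046]
eef_rot: [-0.694, -0.135, 0.694, -0.135]
contact_force: [0.6, 0.3, 0.3]
opening: 0.005
```

Request:
{"api": "play_rows", "payload": {
  "targets": [
    [[0,0,0],[0,0,-0.025],255],
    [[0,0,0],[0,0,0],255],
    [[0,0,0],[0,0,0],255]
  ]
}}

```text
clock: 8.85
tool_pos: [0.5772, -0.0728, 0.1037]
eef_rot: [-0.694, -0.135, 0.694, -0.135]
contact_force: [-0.4, 0.0, 0.1]
opening: 0.008
```

Request:
{"api": "play_rows", "payload": {
  "targets": [
    [[0,0,0],[0,0,-0.025],255],
    [[0,0,0],[0,0,0],255],
    [[0,0,0],[0,0,0],255]
  ]
}}

```text
clock: 9.15
tool_pos: [0.5773, -0.0727, 0.1029]
eef_rot: [0.694, 0.135, -0.694, 0.135]
contact_force: [0.4, -0.7, 1.8]
opening: 0.005
```

Request:
{"api": "play_rows", "payload": {
  "targets": [
    [[0,0,0],[0,0,-0.025],255],
    [[0,0,0],[0,0,0],255],
    [[0,0,0],[0,0,0],255]
  ]
}}

```text
clock: 9.45
tool_pos: [0.5773, -0.0727, 0.1019]
eef_rot: [0.694, 0.135, -0.694, 0.135]
contact_force: [-0.8, 1.0, 5.1]
opening: 0.004
```

Request:
{"api": "play_rows", "payload": {
  "targets": [
    [[0,0,0],[0,0,-0.02],255],
    [[0,0,0],[0,0,0],255],
    [[0,0,0],[0,0,0],255]
  ]
}}

```text
clock: 9.75
tool_pos: [0.5774, -0.0728, 0.101]
eef_rot: [0.694, 0.135, -0.694, 0.135]
contact_force: [-0.7, 0.3, 4.4]
opening: 0.001
```

Request:
{"api": "play_rows", "payload": {
  "targets": [
    [[0,0,0],[0,0,0],255]
  ]
}}

```text
clock: 9.85
tool_pos: [0.5773, -0.0728, 0.101]
eef_rot: [0.694, 0.135, -0.694, 0.135]
contact_force: [-0.7, -0.2, 4.5]
opening: 0.006
```

About 4.5 N at roughly 2 mm, so this is the tripped key. I'll press through the snap.

Request:
{"api": "play_rows", "payload": {
  "targets": [
    [[0,0,0],[0,0,-0.02],255],
    [[0,0,0],[0,0,0],255],
    [[0,0,0],[0,0,0],255]
  ]
}}

```text
clock: 10.15
tool_pos: [0.5773, -0.0727, 0.1]
eef_rot: [0.694, 0.135, -0.694, 0.135]
contact_force: [0.8, 0.0, 3.1]
opening: 0.007
```

Request:
{"api": "play_rows", "payload": {
  "targets": [
    [[0,0,0],[0,0,-0.02],255],
    [[0,0,0],[0,0,0],255],
    [[0,0,0],[0,0,0],255]
  ]
}}

```text
clock: 10.45
tool_pos: [0.5769, -0.0727, 0.0989]
eef_rot: [-0.694, -0.135, 0.694, -0.135]
contact_force: [-0.7, -0.2, -0.4]
opening: 0.005
```

Request:
{"api": "play_rows", "payload": {
  "targets": [
    [[0,0,0],[0,0,-0.02],255],
    [[0,0,0],[0,0,0],255],
    [[0,0,0],[0,0,0],255]
  ]
}}

```text
clock: 10.75
tool_pos: [0.5771, -0.0727, 0.0984]
eef_rot: [-0.694, -0.135, 0.694, -0.135]
contact_force: [0.1, -0.6, -0.3]
opening: 0.005
```

Request:
{"api": "play_rows", "payload": {
  "targets": [
    [[0,0,0],[0,0,-0.02],255],
    [[0,0,0],[0,0,0],255],
    [[0,0,0],[0,0,0],255]
  ]
}}

```text
clock: 11.05
tool_pos: [0.5772, -0.0727, 0.0977]
eef_rot: [-0.694, -0.135, 0.694, -0.135]
contact_force: [0.3, 0.0, 0.1]
opening: 0.003
```

Request:
{"api": "play_rows", "payload": {
  "targets": [
    [[0,0,0],[0,0,-0.02],255],
    [[0,0,0],[0,0,0],255],
    [[0,0,0],[0,0,0],255]
  ]
}}

```text
clock: 11.35
tool_pos: [0.5772, -0.0727, 0.0969]
eef_rot: [-0.694, -0.135, 0.694, -0.135]
contact_force: [0.0, 1.2, -0.3]
opening: 0.006
```

The force fell to zero and stayed there, so the key has snapped. I'll retreat and look.

Request:
{"api": "play_rows", "payload": {
  "targets": [
    [[0,0,0],[0,0,0.2],255],
    [[0,0,0],[0,0,0.6],255],
    [[0,0,0],[0,0,0.9],255],
    [[0,0,0],[0,0,0.9],255],
    [[0,0,0],[0,0,0.9],255]
  ]
}}

```text
clock: 11.85
tool_pos: [0.577, -0.0728, 0.2389]
eef_rot: [0.694, 0.135, -0.694, 0.135]
contact_force: [1.5, -0.9, -0.9]
opening: 0.006
```

Request:
{"api": "play_rows", "payload": {
  "targets": [
    [[0,0,0],[-0.9,0,0.3],255],
    [[0,0,0],[-0.9,0,0.2],255],
    [[0,0,0],[-0.7,0,0],255],
    [[0,0,0],[0,0,0],255],
    [[0,0,0],[0,0,0],255]
  ]
}}

```text
clock: 12.35
tool_pos: [0.4775, -0.0728, 0.2577]
eef_rot: [0.695, 0.135, -0.694, 0.135]
contact_force: [0.3, -0.0, -0.1]
opening: 0.005
```

Run:
```python
from plant import r
import cv2
s=r.get_state();print(s["contact_force"],s["tool_pos"],s["qd"].round(3) if hasattr(s["qd"],"round") else s["qd"])
p=r.snapshot("scene")["color"][160:280,190:390,::-1]; cv2.imwrite("pics/s4.png",cv2.resize(p,None,fx=4,fy=4,interpolation=cv2.INTER_CUBIC))
```

```text
[ 0.32609067 -0.01525439 -0.06491356] [ 0.47749025 -0.07283751  0.25774737] [-0.004  0.025 -0.001 -0.044  0.001 -0.002  0.001]
```

View pics/s4.png

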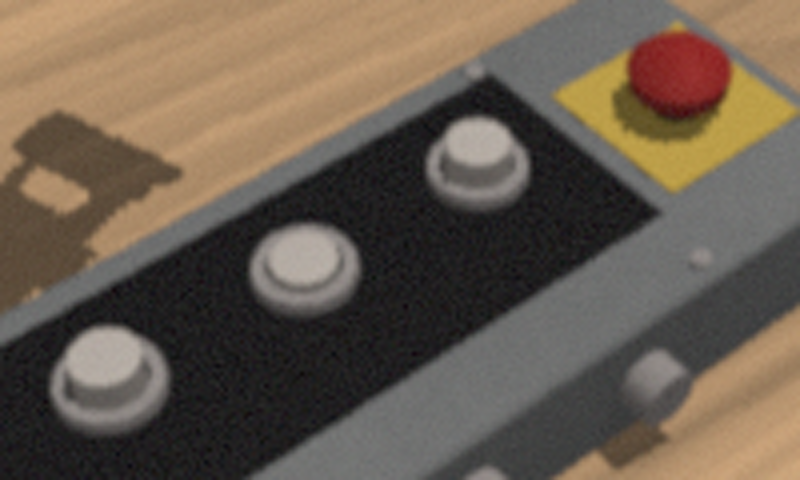

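The middle key (crop 304,262) is clearly down in its collar. The other two (106,357 and 480,143) are up, exactly as in the first picture.

```bash
python3 -c "
from plant import r
print(r.finish_job())"
```

```text
the job is handed in; nothing more can be done
None
```

The tripped key was the middle one. It has snapped and stays down, and I handed the job in at about 12.4 s of the 64 s allowed; `finish_job` reports no verdict.

- **First key (box y = -110 mm):** I pressed it slowly to about 6 mm. It gave only 1–2.7 N all the way (readings noisy by up to about 1 N), so it is soft. I let it go, and the picture showed it back up.
- **Middle key (box y = -30 mm):** It resisted with 4.4–5.1 N at about 1–2 mm, dropped to zero near 4 mm, and snapped. I then backed the arm off.
- **Third key (box y = +50 mm):** I never touched it.

In the last picture the middle key is down in its collar and the other two are up. The arm is clear at z = 0.26 m, with wrist force near zero. The highest force I read was 5.1 N, on the tripped key. I pressed neither the box nor the red button.

The two cameras agreed within about 2 mm on the key positions. They differed by about 6 mm on the red button, because I guessed its height; nothing depended on that.

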